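# Brush out the coffee grinder and refit springs and burrs

### The arm

A 6-joint arm with a two-finger parallel gripper is mounted at the origin on a cart in front of the work surface, level with it; the furniture and walls round the work are solid. World frame = base frame: x ahead of the robot, y to its left, z up, the work surface at z = 0. Lengths are in m, angles in rad, forces in N, time in s.
With the tool pointing down it reaches from about 0.3 to 0.95 m from the base axis. Payload 3.1 kg.
Tool frame: the origin (TCP) lies at the centre of the arm's flange, where the gripper is bolted on; the fingertips stand 173 mm ahead of it and the grasp point (between the pads) lies 155 mm ahead of it; z points along the fingers, y is the line along which they close (so a half turn about z gives the same grasp; the last joint's range is limited). The gripper opens to 85 mm and grips with 20 to 120 N. Pads are 22 mm wide; open, the fingers measure 114 mm over their backs; the gripper's body (76 mm by 85 mm) begins 54 mm behind the grasp point. The pads swing forward as they close: fully open they stand 13 mm farther back than shut.
Start: joints at [-1.333, 0.308, 1.634, -0, 1.2, -0.07], TCP at [0.189, -0.596, 0.405] pointing down, gripper open.
Joint ranges: [-3.06, 3.06], [-0.79, 1.96], [0.05, 2.63], [-1.19, 4.34], [0.05, 2.64], [-2.94, 2.94]. Speed limits (rad/s): [2.79, 2.79, 3.14, 3.14, 3.14, 3.14].

### API

Orientations are given as a rotation vector (axis times angle).
In Python, from workcell import r, vision gives the robot as it stands.
- The arm moves only by the tool play_rows, never from a script. Its argument "moves" is a list of rows, each a list of 2 entries, a list of its own where there are three numbers: the shift along the tool's x, y, z in cm, then the turn, a rotation vector about the tool's x, y, z in rad. A call has 1 to 10 rows; each row shifts and turns the commanded pose from where the row before left it, along the tool's axes as they then stand; what a row does not reach is not made up. A row lasts 1/10 s, in which the tool goes at most 50 mm and 8.59 degrees, less where a joint would pass 70% of its speed; a pose out of reach is approached as far as the arm can. A call is refused whole if a number of a shift passes 5 or a number of a turn 0.15, either way. A call with a gripper value outside its range is refused whole. "fingers" is the gripper's target within -1 to 1 (shut at 1, half-way at 0, fully open at -1), set as the call begins (left out, the last holds). The fingers move at their own pace and stop on an object; the grip force is fixed at half the most. Time passes only in rows, so rows that do not move let the fingers close. It gives the time, the measured TCP pose, the force, the opening and the grip force at its end, in the units of the state.
- r.get_obs(): the state, without advancing time (a new reading comes with each control period).
- vision.camera(name): name is "side" or "top"; returns (picture, depth): 480x640x3 uint8, red, green, blue; 480x640 float32, m along the optical axis (not along the pixel's ray), 0 where there is no reading.
- vision.camera_info(name): a dict with "K" (3x3 intrinsics, pixels), "rvec" (rotation vector, rad) and "tvec" (3), from world to camera coordinates, as OpenCV has them. Camera axes: x right, y down, z forward; pixel columns grow to the right and rows downward; lengths in m; the calibration is good to about 2 mm. A picture is of the moment at which its call begins. camera_info takes no time and is no camera call.
- r.hand_in(): hands the job in; it is judged then, once.
The state is a dict: "time": time; "joint_pos": joint angles; "dq": joint speeds; "tau": joint torques, N m; "position": TCP position; "tcp_rot": TCP orientation; "force": force on the tool from outside, world axes, zero at the start; "wrist_torque": the same for the moment, N m; "finger_gap": finger opening in m; "grip_force": force on a finger pad.
Only numpy, scipy, OpenCV 4.12 (cv2) and the standard library are available. Lean on these libraries where they do the work, as an engineer would, in place of code of your own. Each camera call takes 0.05 s, during which the arm holds its last target. There are 200 camera calls.

### The job

The grinders have been taken apart for cleaning and stand upside down, spindles up: first scrub the steel coffee grinder's chamber with the brush, right down to the floor, up and down to the floor again, and stand the brush back in its pot. Then, on every grinder here (the steel one and each wooden mill), thread one spring over the spindle until it sits on its seat, twisting a little if the coils snag, and set one burr over the spindle on top of the spring, collar up, with the grinders left upright. Leave the salt shaker, garlic and teaspoon alone; spare parts may stay on the board.

Things in the scene. Friction and masses are not known exactly. Their poses are not given: they have to be found in the camera images.
- coffee_grinder: steel coffee grinder body, upside down: tube 72 mm tall, 72 across (sleeve 75), 64 mm bore, open on top, chamber floor at 16 mm. A boss 26 mm thick in its middle, 56 mm up, is the spring seat; gap between boss and wall 19 mm, centred 22.5 mm from the axis. 10 mm spindle with a domed end up the middle, from the seat to 134 mm. Origin: centre of the underside, z up the spindle. Loose, 650 g.
- board: wooden board 112 x 250 x 10 mm lying behind the grinders, fixed; the springs and burrs start on it in two rows of three in mixed order. Origin: centre of its underside, y along its length. Wall cabinets and the microwave hang 0.46 m above the counter behind it: keep the wrist low there.
- mill_a: turned wooden spice mill body, upside down, 62 mm across; its steel top plate (46 mm across, 56 mm above the underside) is the spring seat. 10 mm spindle with a domed end up the middle, from the seat to 134 mm. Origin: centre of the underside, z up the spindle. Loose, 450 g. One or both wooden mills are present (None: absent).
- mill_b: turned wooden spice mill body, upside down, 62 mm across; its steel top plate (46 mm across, 56 mm above the underside) is the spring seat. 10 mm spindle with a domed end up the middle, from the seat to 134 mm. Origin: centre of the underside, z up the spindle. Loose, 450 g. One or both wooden mills are present (None: absent).
- brush_pot: white ceramic brush pot, 62 mm across and 60 mm tall, fixed to the counter, at the right of the work, with a bore about 19 mm wide at the mouth and 52 mm deep. Origin: centre of the underside; bore floor 8 mm above it. A toaster oven, 0.25 m tall, stands behind it to the right of the board.
- brush: straight cleaning brush 171 mm long, upright in the pot: round bristle head 13 mm thick from 0 to 45 mm, thin steel stem to 95 mm, round wooden handle 14.4 mm thick from 95 to 170 mm. Origin: the bristle end; z along the brush towards the handle. 40 g.
- brush_tip (a point): bristle end of the brush (same as its origin)
- spring_0_mid (a point): steel compression spring standing on end on the board: 36 mm long, 21 mm outside, 15 mm inside, 3 mm wire, open coils that can catch on a rod end; 26 g; gives up to 6 mm in length, 0.8 N per mm. Same either way up. This point: middle of its length, on its axis; z along the axis.
- spring_0: the same spring's body; origin at the centre of the end it stands on at the start, z along its axis.
- burr_0: dark steel grinding burr, 34 mm tall, standing on the board: a fluted wheel 35 mm across and 18 mm tall, with a plain collar 20 mm across and 16 mm tall on top to hold it by; a 13 mm hole runs right through. 60 g. Origin: centre of the wheel's underside, z up along the hole.
- spring_1_mid (a point): steel compression spring standing on end on the board: 36 mm long, 21 mm outside, 15 mm inside, 3 mm wire, open coils that can catch on a rod end; 26 g; gives up to 6 mm in length, 0.8 N per mm. Same either way up. This point: middle of its length, on its axis; z along the axis.
- spring_1: the same spring's body; origin at the centre of the end it stands on at the start, z along its axis.
- burr_1: dark steel grinding burr, 34 mm tall, standing on the board: a fluted wheel 35 mm across and 18 mm tall, with a plain collar 20 mm across and 16 mm tall on top to hold it by; a 13 mm hole runs right through. 60 g. Origin: centre of the wheel's underside, z up along the hole.
- spring_2_mid (a point): steel compression spring standing on end on the board: 36 mm long, 21 mm outside, 15 mm inside, 3 mm wire, open coils that can catch on a rod end; 26 g; gives up to 6 mm in length, 0.8 N per mm. Same either way up. This point: middle of its length, on its axis; z along the axis.
- spring_2: the same spring's body; origin at the centre of the end it stands on at the start, z along its axis.
- burr_2: dark steel grinding burr, 34 mm tall, standing on the board: a fluted wheel 35 mm across and 18 mm tall, with a plain collar 20 mm across and 16 mm tall on top to hold it by; a 13 mm hole runs right through. 60 g. Origin: centre of the wheel's underside, z up along the hole.
- salt_shaker: glass salt shaker, 44 mm across, 90 mm tall, a bystander. Origin: centre of the underside.
- garlic: garlic bulb, 60 mm, a bystander. Origin: centre of the underside.
- teaspoon: teaspoon lying on the counter behind the board, 139 x 30 x 10 mm, a bystander. Origin: its middle, on the counter; x along it.
Mind the look-alikes: they are no part of the job. What is shaped like the burr_0 but turquoise or yellow is not meant.

How it is judged:
On the way, in this order (a step that is already met when the one before it is completed fails the run):
1. the bristle end reaches the bottom of the coffee grinder's chamber (within 12 mm of its floor), while no spring is fitted yet (horizontal distance between brush_tip and coffee_grinder below 0.03 m and z of brush_tip in the frame of coffee_grinder below 0.028 m and height (world z) of each of spring_0_mid, spring_1_mid, spring_2_mid below 0.05 m), for 0.05 s.
2. the bristle end is drawn up inside the chamber, at least 24 mm off its floor (horizontal distance between brush_tip and coffee_grinder below 0.03 m and z of brush_tip in the frame of coffee_grinder between 0.04 and 0.072 m), for 0.05 s.
3. the bristle end is at the bottom again (all of step 1), for 0.05 s.
4. the brush stands in its pot again, let go, still before any spring is fitted (horizontal distance between brush_tip and brush_pot below 0.01 m and z of brush_tip in the frame of brush_pot below 0.02 m and angle between brush's own z axis and vertical below 0.25 rad and height (world z) of each of spring_0_mid, spring_1_mid, spring_2_mid below 0.05 m and contact force between the fingers and brush below 0.1 N), for 0.2 s.
At the end, for the whole second after the job is handed in: Every grinder present upright and at rest (0.15 rad); on each, a spring round the spindle on its seat (middle 69-79 mm above the grinder's underside) and on it a burr, collar up (underside 83-97 mm up), both within 6 mm and 0.2 rad of the spindle; brush upright in its pot (((horizontal distance between spring_0_mid and coffee_grinder below 0.006 m and z of spring_0_mid in the frame of coffee_grinder between 0.069 and 0.079 m and angle between the z axis of spring_0 and the z axis of coffee_grinder, either way round below 0.2 rad) or (horizontal distance between spring_1_mid and coffee_grinder below 0.006 m and z of spring_1_mid in the frame of coffee_grinder between 0.069 and 0.079 m and angle between the z axis of spring_1 and the z axis of coffee_grinder, either way round below 0.2 rad) or (horizontal distance between spring_2_mid and coffee_grinder below 0.006 m and z of spring_2_mid in the frame of coffee_grinder between 0.069 and 0.079 m and angle between the z axis of spring_2 and the z axis of coffee_grinder, either way round below 0.2 rad)) and ((horizontal distance between burr_0 and coffee_grinder below 0.006 m and z of burr_0 in the frame of coffee_grinder between 0.083 and 0.097 m and angle between the z axis of burr_0 and the z axis of coffee_grinder, either way round below 0.2 rad and angle between burr_0's own z axis and vertical below 0.5 rad and linear speed of burr_0 below 0.02 m/s) or (horizontal distance between burr_1 and coffee_grinder below 0.006 m and z of burr_1 in the frame of coffee_grinder between 0.083 and 0.097 m and angle between the z axis of burr_1 and the z axis of coffee_grinder, either way round below 0.2 rad and angle between burr_1's own z axis and vertical below 0.5 rad and linear speed of burr_1 below 0.02 m/s) or (horizontal distance between burr_2 and coffee_grinder below 0.006 m and z of burr_2 in the frame of coffee_grinder between 0.083 and 0.097 m and angle between the z axis of burr_2 and the z axis of coffee_grinder, either way round below 0.2 rad and angle between burr_2's own z axis and vertical below 0.5 rad and linear speed of burr_2 below 0.02 m/s)) and angle between each of coffee_grinder, mill_a, mill_b's own z axis and vertical below 0.15 rad and linear speed of each of coffee_grinder, mill_a, mill_b below 0.02 m/s and ((horizontal distance between spring_0_mid and mill_a below 0.006 m and z of spring_0_mid in the frame of mill_a between 0.069 and 0.079 m and angle between the z axis of spring_0 and the z axis of mill_a, either way round below 0.2 rad) or (horizontal distance between spring_1_mid and mill_a below 0.006 m and z of spring_1_mid in the frame of mill_a between 0.069 and 0.079 m and angle between the z axis of spring_1 and the z axis of mill_a, either way round below 0.2 rad) or (horizontal distance between spring_2_mid and mill_a below 0.006 m and z of spring_2_mid in the frame of mill_a between 0.069 and 0.079 m and angle between the z axis of spring_2 and the z axis of mill_a, either way round below 0.2 rad)) and ((horizontal distance between burr_0 and mill_a below 0.006 m and z of burr_0 in the frame of mill_a between 0.083 and 0.097 m and angle between the z axis of burr_0 and the z axis of mill_a, either way round below 0.2 rad and angle between burr_0's own z axis and vertical below 0.5 rad and linear speed of burr_0 below 0.02 m/s) or (horizontal distance between burr_1 and mill_a below 0.006 m and z of burr_1 in the frame of mill_a between 0.083 and 0.097 m and angle between the z axis of burr_1 and the z axis of mill_a, either way round below 0.2 rad and angle between burr_1's own z axis and vertical below 0.5 rad and linear speed of burr_1 below 0.02 m/s) or (horizontal distance between burr_2 and mill_a below 0.006 m and z of burr_2 in the frame of mill_a between 0.083 and 0.097 m and angle between the z axis of burr_2 and the z axis of mill_a, either way round below 0.2 rad and angle between burr_2's own z axis and vertical below 0.5 rad and linear speed of burr_2 below 0.02 m/s)) and ((horizontal distance between spring_0_mid and mill_b below 0.006 m and z of spring_0_mid in the frame of mill_b between 0.069 and 0.079 m and angle between the z axis of spring_0 and the z axis of mill_b, either way round below 0.2 rad) or (horizontal distance between spring_1_mid and mill_b below 0.006 m and z of spring_1_mid in the frame of mill_b between 0.069 and 0.079 m and angle between the z axis of spring_1 and the z axis of mill_b, either way round below 0.2 rad) or (horizontal distance between spring_2_mid and mill_b below 0.006 m and z of spring_2_mid in the frame of mill_b between 0.069 and 0.079 m and angle between the z axis of spring_2 and the z axis of mill_b, either way round below 0.2 rad)) and ((horizontal distance between burr_0 and mill_b below 0.006 m and z of burr_0 in the frame of mill_b between 0.083 and 0.097 m and angle between the z axis of burr_0 and the z axis of mill_b, either way round below 0.2 rad and angle between burr_0's own z axis and vertical below 0.5 rad and linear speed of burr_0 below 0.02 m/s) or (horizontal distance between burr_1 and mill_b below 0.006 m and z of burr_1 in the frame of mill_b between 0.083 and 0.097 m and angle between the z axis of burr_1 and the z axis of mill_b, either way round below 0.2 rad and angle between burr_1's own z axis and vertical below 0.5 rad and linear speed of burr_1 below 0.02 m/s) or (horizontal distance between burr_2 and mill_b below 0.006 m and z of burr_2 in the frame of mill_b between 0.083 and 0.097 m and angle between the z axis of burr_2 and the z axis of mill_b, either way round below 0.2 rad and angle between burr_2's own z axis and vertical below 0.5 rad and linear speed of burr_2 below 0.02 m/s)) and horizontal distance between brush_tip and brush_pot below 0.01 m and z of brush_tip in the frame of brush_pot below 0.02 m and angle between brush's own z axis and vertical below 0.25 rad); the robot touches nothing.
It fails at once if the salt shaker is pushed more than 30 mm (distance of salt_shaker from where it was at the start of the episode above 0.03 m).
It fails at once if the garlic is pushed more than 30 mm (distance of garlic from where it was at the start of the episode above 0.03 m).
It fails at once if the teaspoon is pushed more than 30 mm (distance of teaspoon from where it was at the start of the episode above 0.03 m).
Of mill_a, mill_b only 1 to 2 are there at a start; the rules pass over those that are not, and their reading is None.
At some moment in a run one of coffee_grinder, mill_a, mill_b may be knocked a few centimetres aside while the robot is not near it.
It also fails if it takes over 210 s, if anything falls off the work surface, if the arm or the gripper's body presses on something with over 40 N, if the wrist force passes 120 N, or if a joint passes its speed limit or range.

## Working session

There is one attempt and no reset: what is moved stays moved. The work goes in short steps, Python scripts to look and compute and a tool call to move; the robot and the scene stay as the last step left them, time stands still between calls to the robot, and variables do not carry over. Pictures are saved under pics/ and viewed, at most 14 in all, crops included, and the job is handed in when it is done.

Besides the shell and the picture viewer there is one more tool, called after ">>>" by a JSON object that holds its "method" and its "body", one argument or row to a line. play_rows: Moves the arm, as the interface text tells. Its arguments: {"type":"object","properties":{"moves":{"type":"array"},"fingers":{"type":"number"}},"required":["moves"]}

```bash
ls; mkdir -p pics; cat > h.py <<'E'
import numpy as np, cv2
from workcell import r, vision
def shot(n):
    p,d=vision.camera(n); np.savez(f'/tmp/{n}.npz',p=p,d=d); return p,d
def cal(n):
    i=vision.camera_info(n); R=cv2.Rodrigues(np.array(i['rvec'],float))[0]; return np.array(i['K'],float),R,np.array(i['tvec'],float).ravel()
def ray(n,u,v,z):
    K,R,t=cal(n); d=R.T@np.linalg.inv(K)@[u,v,1]; c=-R.T@t; return c+d*(z-c[2])/d[2]
def cloud(n,d):
    K,R,t=cal(n); v,u=np.mgrid[:480,:640]
    P=np.stack([(u-K[0,2])/K[0,0]*d,(v-K[1,2])/K[1,1]*d,d],-1); return (P-t)@R
def proj(n,p):
    K,R,t=cal(n); q=K@(R@np.array(p)+t); return q[:2]/q[2]
E
python3 - <<'E'
from h import *
for n in('side','top'):
    p,d=shot(n); cv2.imwrite(f'pics/{n}0.png',p[:,:,::-1]); K,R,t=cal(n); print(n,K.round(1).tolist(),(-R.T@t).round(3),R.round(2).tolist())
print(r.get_obs())
E
```

```text
pics
side [[615.2, 0.0, 313.7], [0.0, 615.2, 242.9], [0.0, 0.0, 1.0]] [0.04  0.42  0.753] [[-0.81, -0.58, 0.02], [-0.38, 0.51, -0.77], [0.44, -0.64, -0.63]]
top [[445.4, 0.0, 325.3], [0.0, 445.4, 239.4], [0.0, 0.0, 1.0]] [ 0.464 -0.273  0.899] [[-0.01, -1.0, 0.01], [-1.0, 0.01, -0.06], [0.06, -0.01, -1.0]]
{'time': 0.1, 'joint_pos': array([-1.33272833e+00,  3.08951750e-01,  1.63506460e+00, -2.25450974e-05,
        1.19968116e+00, -6.97017428e-02]), 'dq': array([ 1.86939633e-04, -1.26224501e-03, -2.25453390e-03,  7.95711967e-04,
        4.14239355e-04,  1.00106585e-06]), 'tau': array([-2.32592220e-04, -4.16407764e+01, -2.77644217e+01, -9.59008344e-05,
        4.00540026e-03, -9.70477544e-06]), 'position': array([ 0.1892138 , -0.59527104,  0.40353791]), 'tcp_rot': array([-3.10239581e+00, -4.81229302e-01,  3.10671678e-04]), 'force': array([ 0.32395014, -0.68123863, -0.45174489]), 'wrist_torque': array([0.01592884, 0.01087523, 0.06669025]), 'grip_force': 0.0, 'finger_gap': 0.08539510312441424}
```

```bash
ls -la . pics
```

```text
.:
total 16
drwxr-xr-x  3 agent agent 4096 Dec  1 21:16 .
drwxr-xr-x 23 root  root  4096 Dec  1 21:15 ..
-rw-r--r--  1 agent agent  608 Dec  1 21:16 h.py
drwxr-xr-x  2 agent agent 4096 Dec  1 21:16 pics

pics:
total 972
drwxr-xr-x 2 agent agent   4096 Dec  1 21:16 .
drwxr-xr-x 3 agent agent   4096 Dec  1 21:16 ..
-rw-r--r-- 1 agent agent 502685 Dec  1 21:16 side0.png
-rw-r--r-- 1 agent agent 481243 Dec  1 21:16 top0.png
```

View pics/top0.png

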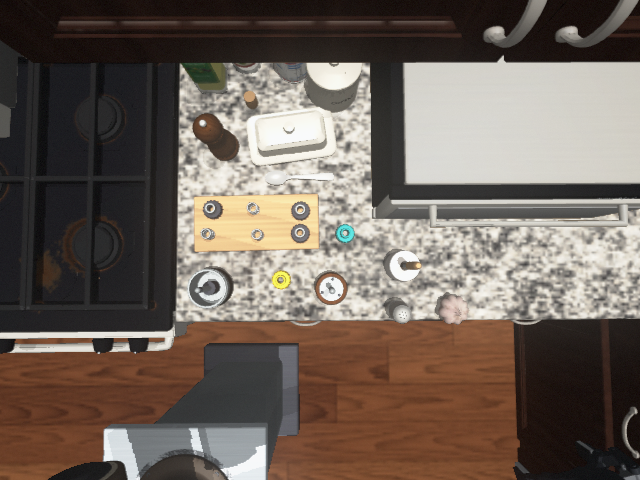

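View pics/side0.png

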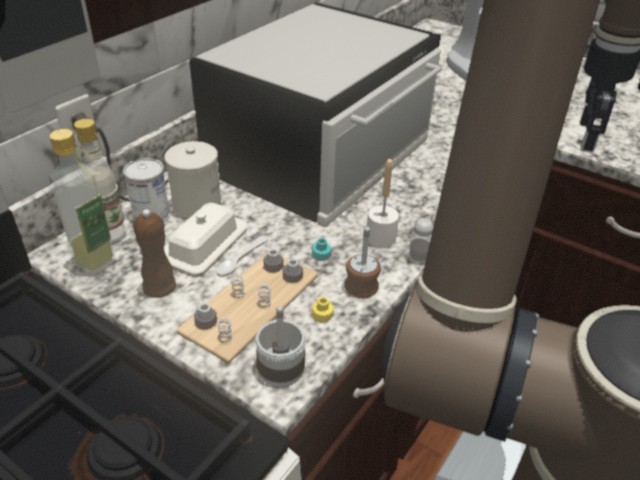

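Top: steel grinder (210,288), one mill (331,288), pot (404,265) with brush top (416,266), springs (253,208),(207,233),(257,235), burrs (213,209),(300,210),(300,233); decoys turquoise and yellow. Side: all upright, spindle tips at (281,315) and (366,230).

```bash
python3 - <<'E'
from h import *
T=np.load('/tmp/top.npz'); W=cloud('top',T['d'])
for nm,(u,v),z in [('grinder',(210,288),.072),('mill',(331,288),.056),('pot',(404,265),.06),('brush',(418,266),.178),('s1',(253,208),.046),('s2',(207,233),.046),('s3',(257,235),.046),('b1',(213,209),.044),('b2',(300,210),.044),('b3',(300,233),.044),('turq',(345,233),.034),('salt',(401,313),.09)]:
    print(nm,ray('top',u,v,z).round(3),'cloud z there',W[v,u].round(3))
    w=W[v-24:v+25,u-24:u+25].reshape(-1,3); a=ray('top',u,v,z)
    m=np.hypot(*(w[:,:2]-a[:2]).T)<.035
    w=w[m]; 
    for lo in (.01,.03,.05,.065,.1,.125,.16):
        q=w[w[:,2]>lo]
        if len(q)>3: print('   >',lo,len(q),'med',np.median(q,0).round(4),'mid',((q.min(0)+q.max(0))/2).round(4),'max',q[:,2].max().round(3))
E
```

```text
grinder [ 0.426 -0.066  0.072] cloud z there [ 0.426 -0.065  0.065]
   > 0.01 1035 med [ 0.4272 -0.0676  0.0403] mid [ 0.4261 -0.0646  0.0742] max 0.136
   > 0.03 588 med [ 0.4269 -0.0721  0.0608] mid [ 0.4261 -0.0717  0.0832] max 0.136
   > 0.05 430 med [ 0.4268 -0.0681  0.0703] mid [ 0.4261 -0.0722  0.0933] max 0.136
   > 0.065 273 med [ 0.4264 -0.0756  0.0728] mid [ 0.4261 -0.0722  0.1007] max 0.136
   > 0.1 52 med [ 0.4258 -0.0628  0.1315] mid [ 0.4261 -0.0609  0.1199] max 0.136
   > 0.125 34 med [ 0.4257 -0.0615  0.133 ] mid [ 0.4263 -0.0609  0.1313] max 0.136
mill [ 0.424 -0.29   0.056] cloud z there [ 0.427 -0.288  0.13 ]
   > 0.01 828 med [ 0.4237 -0.2898  0.0551] mid [ 0.423  -0.2901  0.0736] max 0.137
   > 0.03 822 med [ 0.4237 -0.2898  0.0552] mid [ 0.4223 -0.2901  0.0912] max 0.137
   > 0.05 772 med [ 0.4237 -0.2898  0.0555] mid [ 0.4226 -0.291   0.0934] max 0.137
   > 0.065 36 med [ 0.424  -0.29    0.1328] mid [ 0.4233 -0.2901  0.1083] max 0.137
   > 0.1 32 med [ 0.4239 -0.2901  0.1334] mid [ 0.4233 -0.2901  0.1199] max 0.137
   > 0.125 29 med [ 0.4224 -0.2901  0.1336] m
[... 2656 characters left out ...]
 [ 0.5307 -0.2295  0.0398] mid [ 0.5387 -0.2288  0.0386] max 0.047
turq [ 0.529 -0.318  0.034] cloud z there [ 0.531 -0.32   0.002]
   > 0.01 241 med [ 0.5301 -0.3186  0.0188] mid [ 0.5303 -0.3194  0.0247] max 0.038
   > 0.03 47 med [ 0.5291 -0.3203  0.0344] mid [ 0.53   -0.3194  0.0348] max 0.038
salt [ 0.38  -0.415  0.09 ] cloud z there [ 0.379 -0.416  0.087]
   > 0.01 446 med [ 0.3812 -0.4142  0.082 ] mid [ 0.3788 -0.4193  0.0586] max 0.095
   > 0.03 437 med [ 0.3811 -0.4149  0.0825] mid [ 0.3788 -0.4193  0.0633] max 0.095
   > 0.05 347 med [ 0.3794 -0.4159  0.0852] mid [ 0.378  -0.4183  0.0727] max 0.095
   > 0.065 292 med [ 0.3777 -0.4171  0.0864] mid [ 0.377  -0.4188  0.081 ] max 0.095
```

>>> {"method": "play_rows", "body": {
  "moves": [
    [[0,0,0],[0,0,0.1025]],
    [[0,0,0],[0,0,0.1025]],
    [[0,0,0],[0,0,0.1025]],
    [[3.94,-2.4,0],[0,0,0]],
    [[3.94,-2.4,0],[0,0,0]],
    [[3.94,-2.4,0],[0,0,0]],
    [[3.94,-2.4,0],[0,0,0]],
    [[3.94,-2.4,0],[0,0,0]],
    [[3.94,-2.4,0],[0,0,0]],
    [[3.94,-2.4,0],[0,0,0]]
  ],
  "fingers": -0.2
}}

```text
time: 1.1
position: [0.4663, -0.4262, 0.4041]
tcp_rot: [-3.141, -0.0, 0.001]
force: [-0.3, -0.4, -0.1]
finger_gap: 0.0513
grip_force: 0.0
```

```bash
python3 - <<'E'
from h import *
from scipy.optimize import least_squares
T=np.load('/tmp/top.npz'); W=cloud('top',T['d']).reshape(-1,3)
def fit(c,r0,zlo,zhi,band=.006):
    d=np.hypot(*(W[:,:2]-c).T); w=W[(abs(d-r0)<band)&(W[:,2]>zlo)&(W[:,2]<zhi)]
    s=least_squares(lambda p:np.hypot(*(w[:,:2]-p[:2]).T)-p[2],[*c,r0],loss='soft_l1',f_scale=.002); return s.x.round(4),len(w)
print('grinder rim',fit((.426,-.066),.034,.066,.08,.008))
print('pot',fit((.465,-.425),.02,.052,.067,.02), )
d=np.hypot(*(W[:,:2]-(.465,-.425)).T); w=W[(d<.05)&(W[:,2]>.052)&(W[:,2]<.067)]; print(w.min(0),w.max(0),(w.min(0)+w.max(0))/2)
w=W[(d<.03)&(W[:,2]>.175)];print('brush top',w.mean(0),w.min(0),w.max(0))
w=W[(d<.04)&(W[:,2]>.11)&(W[:,2]<.17)];print(w.mean(0))
d=np.hypot(*(W[:,:2]-(.424,-.29)).T); w=W[(d<.05)&(W[:,2]>.05)&(W[:,2]<.065)]; print('mill',(w.min(0)+w.max(0))/2)
o=r.get_obs(); print(o['position'],cv2.Rodrigues(o['tcp_rot'])[0].round(3),o['finger_gap'])
E
```

```text
grinder rim (array([ 0.4257, -0.0607,  0.034 ]), 356)
pot (array([ 0.4652, -0.4293,  0.0216]), 618)
[ 0.43773392 -0.45616932  0.05200487] [ 0.49436353 -0.39980243  0.06561046] [ 0.46604872 -0.42798588  0.05880766]
brush top [ 0.46509531 -0.42823275  0.17790871] [ 0.46067137 -0.43402815  0.17508797] [ 0.47041148 -0.42260401  0.1811636 ]
[ 0.46497129 -0.42349051  0.14112627]
mill [ 0.42257215 -0.29101383  0.05544861]
[ 0.46634032 -0.42617803  0.40410713] [[ 1.     0.    -0.001]
 [ 0.    -1.     0.001]
 [-0.001 -0.001 -1.   ]] 0.05130529879349076
```

>>> {"method": "play_rows", "body": {
  "moves": [
    [[-0.12,0.2,3.0],[0,0,0]],
    [[0,0,3.0],[0,0,0]],
    [[0,0,3.1],[0,0,0]],
    [[0,0,0],[0,0,0]]
  ]
}}

```text
time: 1.5
position: [0.4621, -0.4272, 0.3076]
tcp_rot: [-3.133, -0.001, 0.013]
force: [-0.5, 0.2, -0.2]
finger_gap: 0.0511
grip_force: 0.0
```

>>> {"method": "play_rows", "body": {
  "moves": [
    [[0,0,0],[0,0,0]],
    [[0,0,0],[0,0,0]],
    [[0,0,0],[0,0,0]],
    [[0,0,0],[0,0,0]],
    [[0,0,0],[0,0,0]],
    [[0,0,0],[0,0,0]]
  ],
  "fingers": 1
}}

```text
time: 2.1
position: [0.4645, -0.4299, 0.3161]
tcp_rot: [3.14, -0.0, 0.004]
force: [0.2, 2.3, 7.0]
finger_gap: 0.0128
grip_force: 58.5
```

>>> {"method": "play_rows", "body": {
  "moves": [
    [[0,0,-2],[0,0,0]],
    [[0,0,-4],[0,0,0]],
    [[0,0,-4.5],[0,0,0]],
    [[0,0,-4.5],[0,0,0]],
    [[0,-3,0],[0,0,0]],
    [[-0.5,-4.5,0],[0,0,0]],
    [[-0.5,-4.5,0],[0,0,0]],
    [[-0.5,-4.5,0],[0,0,0]],
    [[-0.5,-4.5,0],[0,0,0]],
    [[-0.5,-4.5,0],[0,0,0]]
  ]
}}

```text
time: 3.1
position: [0.4381, -0.1731, 0.4642]
tcp_rot: [3.14, -0.001, 0.003]
force: [0.6, -0.5, -0.4]
finger_gap: 0.0127
grip_force: 58.8
```

>>> {"method": "play_rows", "body": {
  "moves": [
    [[-0.5,-4.5,0],[0,0,0]],
    [[-0.5,-4.5,0],[0,0,0]],
    [[-0.4,-3,0],[0,0,0]],
    [[0,-1.5,0],[0,0,0]],
    [[0,0,0],[0,0,0]],
    [[0,0,0],[0,0,0]],
    [[0,0,0],[0,0,0]]
  ]
}}

```text
time: 3.8
position: [0.4249, -0.0404, 0.4639]
tcp_rot: [3.141, -0.001, 0.001]
force: [0.5, 0.7, 0.0]
finger_gap: 0.013
grip_force: 58.8
```

```bash
python3 - <<'E'
from h import *
o=r.get_obs(); print(o['position'],o['force'],o['finger_gap'])
p,d=shot('side'); q,e=shot('top')
print(proj('side',[.4257,-.0385,.16]),proj('top',[.4257,-.0385,.16]))
im=np.hstack([cv2.resize(p[180:420,180:400],None,fx=1.8,fy=1.8),cv2.resize(q[180:420,130:350],None,fx=1.8,fy=1.8)])
cv2.imwrite('pics/b1.png',im[:,:,::-1])
E
```

```text
[ 0.42489428 -0.04036233  0.46389575] [0.45289815 0.72615894 0.01862573] 0.013028377703080657
[269.53834836 301.12614209] [179.57167437 290.91042343]
```

View pics/b1.png

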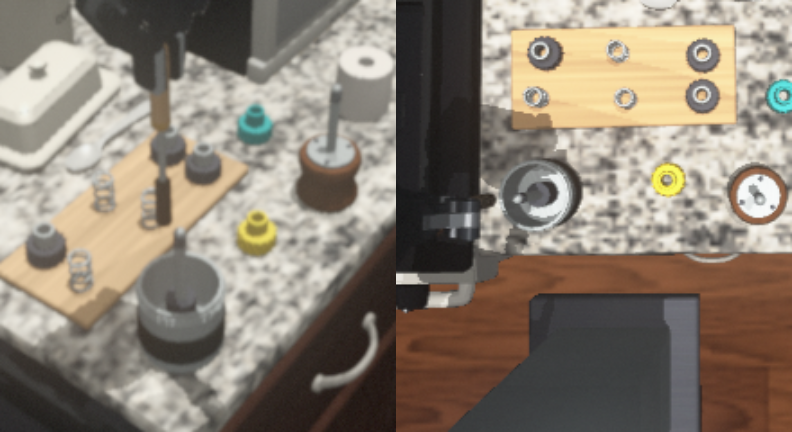

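>>> {"method": "play_rows", "body": {
  "moves": [
    [[0.05,-0.2,0],[0,0,0]],
    [[0,0,3],[0,0,0]],
    [[0,0,3],[0,0,0]],
    [[0,0,2],[0,0,0]],
    [[0,0,2],[0,0,0]],
    [[0,0,1.5],[0,0,0]],
    [[0,0,1.0],[0,0,0]],
    [[0,0,0.8],[0,0,0]],
    [[0,0,0],[0,0,0]]
  ]
}}

```text
time: 4.8
position: [0.425, -0.0377, 0.3298]
tcp_rot: [-3.141, 0.0, 0.003]
force: [0.2, -0.6, -0.2]
finger_gap: 0.0131
grip_force: 58.8
```

>>> {"method": "play_rows", "body": {
  "moves": [
    [[0,0,0.3],[0,0,0]],
    [[0,0,0],[0,0,0]],
    [[0,0,-1.8],[0,0,0]],
    [[0,0,-1.7],[0,0,0]],
    [[0,0,0],[0,0,0]],
    [[0,0,0],[0,0,0]],
    [[0,0,1.8],[0,0,0]],
    [[0,0,1.7],[0,0,0]],
    [[0,0,0],[0,0,0]],
    [[0,0,0],[0,0,0]]
  ]
}}

```text
time: 5.8
position: [0.4249, -0.0375, 0.327]
tcp_rot: [-3.141, -0.0, 0.003]
force: [-0.3, -0.3, -0.3]
finger_gap: 0.0124
grip_force: 58.9
```

```bash
python3 - <<'E'
from h import *
o=r.get_obs(); print(o['position'],o['force'],o['finger_gap'])
p,d=shot('side')
cv2.imwrite('pics/b2.png',cv2.resize(p[180:420,180:460],None,fx=2,fy=2)[:,:,::-1])
E
```

```text
[ 0.42488192 -0.03749641  0.32701648] [-0.27243608 -0.25427948 -0.26652271] 0.012412403623251982
```

View pics/b2.png

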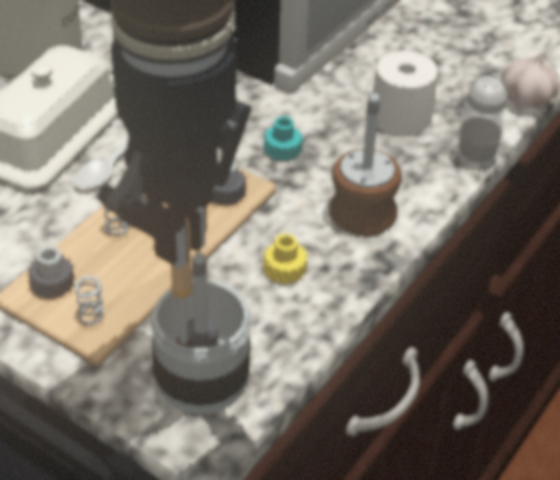

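Brush is inside the chamber on the left of the spindle, near the floor. Back to the pot.

>>> {"method": "play_rows", "body": {
  "moves": [
    [[0,0,-2],[0,0,0]],
    [[0,0,-4],[0,0,0]],
    [[0,0,-4],[0,0,0]],
    [[0,0,-4],[0,0,0]],
    [[0.3,3.0,0],[0,0,0]],
    [[0.5,4.5,0],[0,0,0]],
    [[0.5,4.5,0],[0,0,0]],
    [[0.5,4.5,0],[0,0,0]],
    [[0.5,4.5,0],[0,0,0]],
    [[0.5,4.5,0],[0,0,0]]
  ]
}}

```text
time: 6.85
position: [0.4532, -0.2944, 0.4686]
tcp_rot: [3.141, 0.0, 0.002]
force: [0.6, 0.4, -0.4]
finger_gap: 0.0128
grip_force: 58.9
```

>>> {"method": "play_rows", "body": {
  "moves": [
    [[0.5,4.5,0],[0,0,0]],
    [[0.4,4.5,0],[0,0,0]],
    [[0.3,3.1,0],[0,0,0]],
    [[0,1.5,0],[0,0,0]],
    [[0,0,2],[0,0,0]],
    [[0,0,3],[0,0,0]],
    [[0,0,2],[0,0,0]],
    [[0,0,0],[0,0,0]],
    [[0,0,0],[0,0,0]]
  ]
}}

```text
time: 7.75
position: [0.4655, -0.4281, 0.3981]
tcp_rot: [-3.141, -0.001, 0.0]
force: [1.1, 0.3, -0.5]
finger_gap: 0.013
grip_force: 58.9
```

```bash
python3 - <<'E'
from h import *
o=r.get_obs(); print(o['position'],o['force'],o['finger_gap'])
p,d=shot('side')
x,y,z=o['position']
print(proj('side',[x,y,z-.308]),proj('side',[.4655,-.4285,.06]))
cv2.imwrite('pics/b3.png',cv2.resize(p[140:280,320:480],None,fx=3,fy=3)[:,:,::-1])
E
```

```text
[ 0.46554578 -0.42805961  0.39811594] [ 1.07533876  0.30174095 -0.54928215] 0.01302119282966403
[384.6588156  200.28953011] [383.32089769 213.17123951]
```

View pics/b3.png

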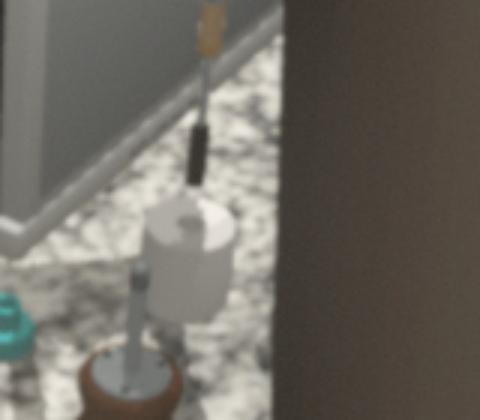

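Tip at (385,201), right above the bore at (383,212).

>>> {"method": "play_rows", "body": {
  "moves": [
    [[0,0.04,2],[0,0,0]],
    [[0,0,1.5],[0,0,0]],
    [[0,0,1.5],[0,0,0]],
    [[0,0,1.5],[0,0,0]],
    [[0,0,1.0],[0,0,0]],
    [[0,0,0.5],[0,0,0]],
    [[0,0,0],[0,0,0]]
  ]
}}

```text
time: 8.5
position: [0.4665, -0.4289, 0.3173]
tcp_rot: [3.141, -0.0, 0.006]
force: [6.2, 1.0, 0.1]
finger_gap: 0.0132
grip_force: 62.3
```

>>> {"method": "play_rows", "body": {
  "moves": [
    [[0,0,0],[0,0,0]],
    [[0,0,0],[0,0,0]],
    [[0,0,0],[0,0,0]],
    [[0,0,0],[0,0,0]],
    [[0,0,0],[0,0,0]],
    [[0,0,-2],[0,0,0]],
    [[0,0,-4],[0,0,0]],
    [[0,0,-4],[0,0,0]],
    [[0,-4,0],[0,0,0]],
    [[0,-4,0],[0,0,0]]
  ],
  "fingers": 0
}}

```text
time: 9.5
position: [0.4655, -0.3494, 0.4202]
tcp_rot: [3.138, -0.003, 0.006]
force: [0.4, 0.6, -0.5]
finger_gap: 0.0427
grip_force: 0.0
```

```bash
python3 - <<'E'
from h import *
T,d=shot('top'); W=cloud('top',d).reshape(-1,3)
d=np.hypot(*(W[:,:2]-(.465,-.425)).T);w=W[(d<.04)&(W[:,2]>.165)&(W[:,2]<.2)];print('brush top',len(w),w.mean(0) if len(w) else 0, w[:,2].max())
o=r.get_obs(); print(o['position'],o['finger_gap'])
E
```

```text
Traceback (most recent call last):
ValueError: zero-size array to reduction operation maximum which has no identity
```

>>> {"method": "play_rows", "body": {
  "moves": [
    [[1.03,-3.37,2.67],[0,0,0]],
    [[1.03,-3.37,2.67],[0,0,0]],
    [[1.03,-3.37,2.67],[0,0,0]],
    [[1.03,-3.37,2.67],[0,0,0]],
    [[1.03,-3.37,2.67],[0,0,0]],
    [[1.03,-3.37,2.67],[0,0,0]],
    [[0,0,0],[0,0,0]],
    [[0,0,0],[0,0,0]]
  ]
}}

```text
time: 10.35
position: [0.5269, -0.1461, 0.2567]
tcp_rot: [-3.141, -0.004, 0.003]
force: [-1.1, -0.3, 0.3]
finger_gap: 0.0428
grip_force: 0.0
```

```bash
python3 - <<'E'
from h import *
o=r.get_obs(); print(o['position'],o['tcp_rot'],o['finger_gap'])
p,d=shot('side')
cv2.imwrite('pics/s1.png',cv2.resize(p[140:420,150:450],None,fx=2,fy=2)[:,:,::-1])
x,y,z=o['position']; print(proj('side',[.4655,-.4285,.179]),proj('side',[.5274,-.1471,.046]))
E
```

```text
[ 0.52694166 -0.14605648  0.25665716] [-3.14142793 -0.00410822  0.0031508 ] 0.042835784481785044
[389.4664327  159.22355101] [264.35573161 287.15295406]
```

View pics/s1.png

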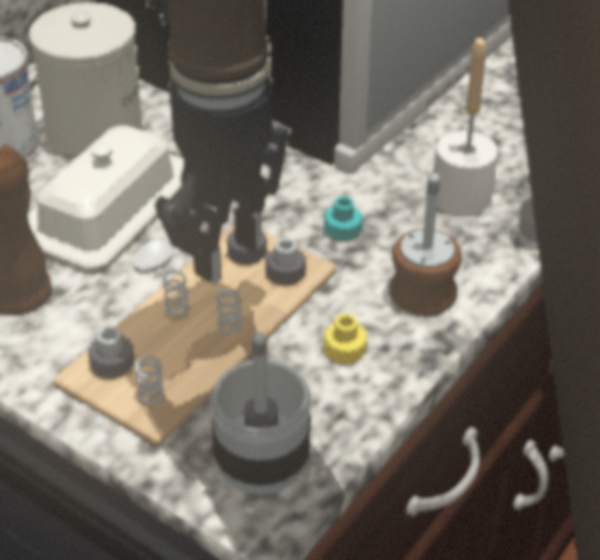

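Brush is back upright in the pot (crop 478,45); spring (crop 228,310) lies between the fingers. Descending on it.

>>> {"method": "play_rows", "body": {
  "moves": [
    [[0.05,0.1,2.5],[0,0,0]],
    [[0,0,2],[0,0,0]],
    [[0,0,1.1],[0,0,0]],
    [[0,0,0],[0,0,0]],
    [[0,0,0],[0,0,0]]
  ]
}}

```text
time: 10.9
position: [0.528, -0.1487, 0.2024]
tcp_rot: [3.141, -0.001, 0.002]
force: [-0.1, -0.1, 0.9]
finger_gap: 0.0425
grip_force: 0.0
```

>>> {"method": "play_rows", "body": {
  "moves": [
    [[0,0,0],[0,0,0]],
    [[0,0,0],[0,0,0]],
    [[0,0,0],[0,0,0]],
    [[0,0,0],[0,0,0]],
    [[0,0,0],[0,0,0]],
    [[0,0,0],[0,0,0]]
  ],
  "fingers": 1
}}

```text
time: 11.5
position: [0.528, -0.1479, 0.2019]
tcp_rot: [3.141, 0.001, 0.002]
force: [1.5, -1.0, 1.9]
finger_gap: 0.0174
grip_force: 58.7
```

>>> {"method": "play_rows", "body": {
  "moves": [
    [[0,0,-2],[0,0,0]],
    [[0,0,-4],[0,0,0]],
    [[-1.5,0,-4],[0,0,0]],
    [[-1.5,2,-3.5],[0,0,0]],
    [[-1.5,3,-2],[0,0,0]],
    [[-2,3,0],[0,0,0]],
    [[-2,3,0],[0,0,0]],
    [[-2,3.2,0],[0,0,0]],
    [[0,0,0],[0,0,0]],
    [[0,0,0],[0,0,0]]
  ]
}}

```text
time: 12.5
position: [0.422, -0.29, 0.356]
tcp_rot: [-3.14, 0.003, 0.001]
force: [0.0, -0.6, -0.4]
finger_gap: 0.0176
grip_force: 58.7
```

```bash
python3 - <<'E'
from h import *
o=r.get_obs(); print(o['position'],o['force'],o['finger_gap'])
x,y,z=o['position']
p,d=shot('side');q,e=shot('top')
print(proj('side',[x,y,z-.192]),proj('side',[.4229,-.2903,.134]),proj('top',[.4229,-.2903,.134]))
im=np.hstack([cv2.resize(p[140:290,290:430],None,fx=3.5,fy=3.5),cv2.resize(q[250:325,280:355],None,fx=5,fy=7)[:525]])
cv2.imwrite('pics/m1.png',im[:,:,::-1])
E
```

```text
[ 0.42196509 -0.29000484  0.35601346] [ 0.03881743 -0.62548007 -0.44659489] 0.017611185332326074
[368.87784537 211.93071787] [367.08870112 226.32240746] [332.13411511 290.64449646]
```

View pics/m1.png

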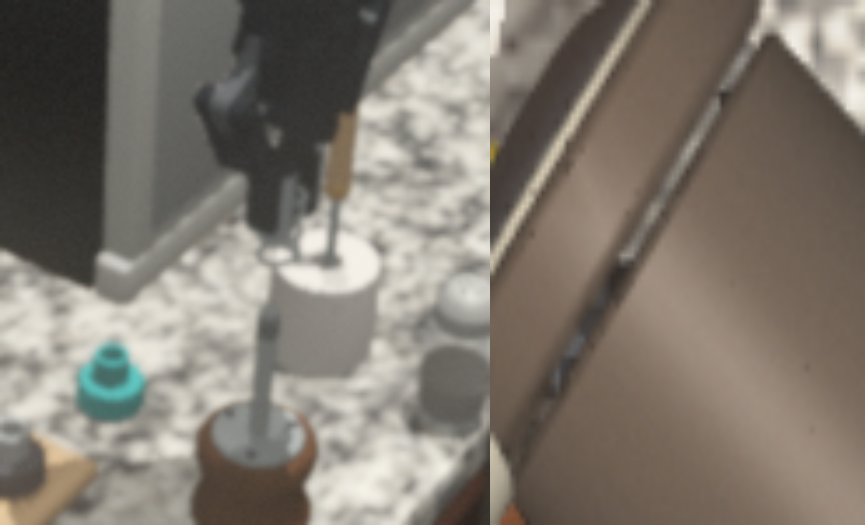

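Spring bottom at (369.7,213), spindle tip at (366.6,228): aligned within ~1.5 mm. Nudging +x and descending.

>>> {"method": "play_rows", "body": {
  "moves": [
    [[0.15,0.05,1.5],[0,0,0]],
    [[0,0,1.0],[0,0,0]],
    [[0,0,0.5],[0,0,0]],
    [[0,0,0.5],[0,0,0]],
    [[0,0,0.5],[0,0,0]],
    [[0,0,0],[0,0,0]],
    [[0,0,0],[0,0,0]]
  ]
}}

```text
time: 13.3
position: [0.4242, -0.2903, 0.3165]
tcp_rot: [3.142, 0.001, 0.0]
force: [0.6, 0.3, -1.2]
finger_gap: 0.0174
grip_force: 58.7
```

```bash
python3 - <<'E'
from h import *
o=r.get_obs(); print(o['position'],o['force'],o['wrist_torque'],o['finger_gap'])
p,d=shot('side')
cv2.imwrite('pics/m2.png',cv2.resize(p[170:270,310:430],None,fx=5,fy=5,interpolation=cv2.INTER_CUBIC)[:,:,::-1])
E
```

```text
[ 0.42421083 -0.29028462  0.31654725] [ 0.60655275  0.2749027  -1.1805872 ] [-0.00772533 -0.03024657  0.01240436] 0.01742565430070777
```

View pics/m2.png

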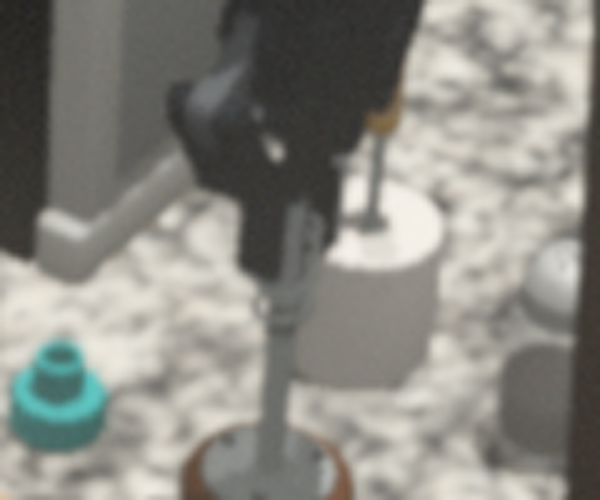

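The spring is threaded over the spindle tip (crop 278,310). Continue to the seat.

>>> {"method": "play_rows", "body": {
  "moves": [
    [[0,0,1],[0,0,0]],
    [[0,0,1],[0,0,0]],
    [[0,0,1],[0,0,0]],
    [[0,0,1],[0,0,0]],
    [[0,0,1],[0,0,0]],
    [[0,0,1],[0,0,0]],
    [[0,0,0.5],[0,0,0]],
    [[0,0,0],[0,0,0]],
    [[0,0,0],[0,0,0]]
  ]
}}

```text
time: 14.25
position: [0.4243, -0.2904, 0.2515]
tcp_rot: [3.141, 0.001, 0.0]
force: [0.6, 0.5, 0.7]
finger_gap: 0.0175
grip_force: 58.8
```

>>> {"method": "play_rows", "body": {
  "moves": [
    [[0,0,0.25],[0,0,0]],
    [[0,0,0],[0,0,0]]
  ]
}}

```text
time: 14.45
position: [0.4243, -0.2903, 0.2492]
tcp_rot: [3.141, 0.0, 0.001]
force: [0.5, 1.3, 0.2]
finger_gap: 0.0174
grip_force: 58.8
```

>>> {"method": "play_rows", "body": {
  "moves": [
    [[0,0,0],[0,0,0]],
    [[0,0,0],[0,0,0]],
    [[0,0,0],[0,0,0]],
    [[0,0,0],[0,0,0]],
    [[0,0,-2],[0,0,0]],
    [[0,0,-3],[0,0,0]],
    [[0,0,-4],[0,0,0]],
    [[2,-2,-1],[0,0,0]],
    [[3,-3,0],[0,0,0]],
    [[3,-3,0],[0,0,0]]
  ],
  "fingers": 0
}}

```text
time: 15.45
position: [0.5049, -0.2099, 0.3503]
tcp_rot: [3.14, -0.003, 0.004]
force: [0.5, -0.0, -0.3]
finger_gap: 0.0427
grip_force: 0.0
```

```bash
python3 - <<'E'
from h import *
q,e=shot('top');p,d=shot('side'); W=cloud('side',d).reshape(-1,3)
o=r.get_obs(); print(o['position'],o['finger_gap'])
def rep(nm,c,rr=.015):
    w=W[(np.hypot(*(W[:,:2]-c).T)<rr)&(W[:,2]>.06)]; print(nm,len(w),np.histogram(w[:,2],np.arange(.06,.15,.006)))
    k=w[(w[:,2]>.1)&(w[:,2]<.13)]; print('spindle surf',k.mean(0) if len(k) else 0)
rep('mill',(.423,-.2905))
cv2.imwrite('pics/m3.png',cv2.resize(p[150:420,180:440],None,fx=2.2,fy=2.2,interpolation=cv2.INTER_CUBIC)[:,:,::-1])
E
```

```text
[ 0.50673928 -0.20746851  0.34972807] 0.04240267693597565
mill 303 (array([30, 30, 27, 32, 28, 38, 16, 17, 14, 19, 19, 22, 11,  0]), array([0.06 , 0.066, 0.072, 0.078, 0.084, 0.09 , 0.096, 0.102, 0.108,
       0.114, 0.12 , 0.126, 0.132, 0.138, 0.144]))
spindle surf [ 0.42145647 -0.28585614  0.1163339 ]
```

View pics/m3.png

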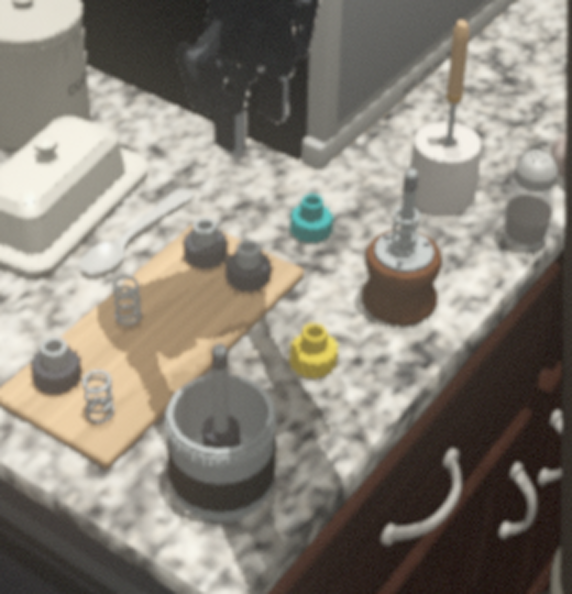

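Spring sits on the mill plate (crop 405,235). Next the burr at crop (248,262).

```bash
python3 - <<'E'
from h import *
for n in('top','side'):
    W=cloud(n,np.load(f'/tmp/{n}.npz')['d']).reshape(-1,3)
    for nm,c,lo in(('b3',(.5307,-.2305),.038),('b1',(.577,-.061),.038),('s2',(.5303,-.051),.038),('tip_g',(.4258,-.0608),.12),('tip_m',(.4229,-.2903),.12)):
        w=W[(np.hypot(*(W[:,:2]-c).T)<.018)&(W[:,2]>lo)&(W[:,2]<.145)]
        if len(w): print(n,nm,len(w),w.mean(0).round(4),((w.min(0)+w.max(0))/2).round(4),(w.max(0)-w.min(0)).round(3))
E
```

```text
top tip_g 37 [ 0.4263 -0.0613  0.1313] [ 0.4262 -0.0607  0.1288] [0.009 0.009 0.017]
top tip_m 30 [ 0.4232 -0.2898  0.1327] [ 0.423  -0.2902  0.1308] [0.009 0.01  0.013]
side b3 74 [ 0.53   -0.2278  0.0424] [ 0.53   -0.228   0.0423] [0.02  0.019 0.008]
side b1 93 [ 0.5778 -0.0547  0.0419] [ 0.5781 -0.0555  0.042 ] [0.02  0.021 0.008]
side s2 72 [ 0.5302 -0.0481  0.0437] [ 0.5291 -0.0487  0.043 ] [0.021 0.021 0.01 ]
side tip_g 64 [ 0.4237 -0.0563  0.1283] [ 0.4242 -0.0572  0.1277] [0.009 0.011 0.015]
side tip_m 52 [ 0.422  -0.2867  0.1277] [ 0.4229 -0.2868  0.1274] [0.009 0.011 0.015]
```

>>> {"method": "play_rows", "body": {
  "moves": [
    [[0.8,0.7,3.3],[0,0,0]],
    [[0.8,0.7,3.3],[0,0,0]],
    [[0.8,0.7,2.4],[0,0,0]],
    [[0,0,0],[0,0,0]],
    [[0,0,0],[0,0,0]]
  ]
}}

```text
time: 16.05
position: [0.5276, -0.2315, 0.2586]
tcp_rot: [-3.141, 0.0, 0.003]
force: [-0.4, 0.3, -0.0]
finger_gap: 0.0427
grip_force: 0.0
```

>>> {"method": "play_rows", "body": {
  "moves": [
    [[0.3,-0.1,2],[0,0,0]],
    [[0,0,2],[0,0,0]],
    [[0,0,1.4],[0,0,0]],
    [[0,0,0],[0,0,0]],
    [[0,0,0],[0,0,0]]
  ]
}}

```text
time: 16.55
position: [0.5313, -0.2304, 0.2059]
tcp_rot: [3.141, 0.0, 0.001]
force: [0.6, -0.4, 0.2]
finger_gap: 0.0423
grip_force: 0.0
```

>>> {"method": "play_rows", "body": {
  "moves": [
    [[0,0,0],[0,0,0]],
    [[0,0,0],[0,0,0]],
    [[0,0,0],[0,0,0]],
    [[0,0,0],[0,0,0]],
    [[0,0,0],[0,0,0]],
    [[0,0,0],[0,0,0]]
  ],
  "fingers": 1
}}

```text
time: 17.15
position: [0.5319, -0.2306, 0.2067]
tcp_rot: [3.14, 0.001, 0.004]
force: [-0.4, 1.1, 6.0]
finger_gap: 0.0167
grip_force: 58.6
```

>>> {"method": "play_rows", "body": {
  "moves": [
    [[0,0,-2],[0,0,0]],
    [[0,0,-4],[0,0,0]],
    [[-1,0,-4],[0,0,0]],
    [[-2,1,-3],[0,0,0]],
    [[-2,1,-1.5],[0,0,0]],
    [[-2,1,0],[0,0,0]],
    [[-2,1.5,0],[0,0,0]],
    [[-1.75,1.5,0],[0,0,0]],
    [[0,0,0],[0,0,0]],
    [[0,0,0],[0,0,0]]
  ]
}}

```text
time: 18.15
position: [0.4234, -0.2904, 0.35]
tcp_rot: [-3.141, 0.002, -0.001]
force: [0.5, 0.8, -0.5]
finger_gap: 0.017
grip_force: 58.8
```

```bash
python3 - <<'E'
from h import *
o=r.get_obs(); print(o['position'],o['force'],o['finger_gap'])
x,y,z=o['position']
p,d=shot('side'); W=cloud('side',d).reshape(-1,3)
print('burr bot',proj('side',[x-.0014,y,z-.1967]),'spindle',proj('side',[.423,-.2903,.134]),proj('side',[.423,-.2903,.10]))
for lo,hi in((.12,.14),(.152,.172),(.174,.190)):
    w=W[(np.hypot(*(W[:,:2]-(.4235,-.288)).T)<.025)&(W[:,2]>lo)&(W[:,2]<hi)]
    if len(w): print(lo,len(w),w.mean(0).round(4),((w.min(0)+w.max(0))/2).round(4),(w.max(0)-w.min(0)).round(3))
cv2.imwrite('pics/m4.png',cv2.resize(p[170:270,310:430],None,fx=5,fy=5,interpolation=cv2.INTER_CUBIC)[:,:,::-1])
E
```

```text
[ 0.42343862 -0.29036208  0.35002195] [ 0.5273381   0.77237096 -0.46530386] 0.01699201177130289
burr bot [368.44988359 217.1054558 ] spindle [367.03694674 226.30000374] [365.5242093  242.28389979]
0.12 54 [ 0.422  -0.2866  0.1276] [ 0.4234 -0.287   0.1271] [0.013 0.01  0.014]
0.152 268 [ 0.4165 -0.2812  0.1651] [ 0.4215 -0.2885  0.1626] [0.038 0.035 0.019]
0.174 135 [ 0.4175 -0.2832  0.1839] [ 0.4201 -0.2863  0.182 ] [0.026 0.039 0.016]
```

View pics/m4.png

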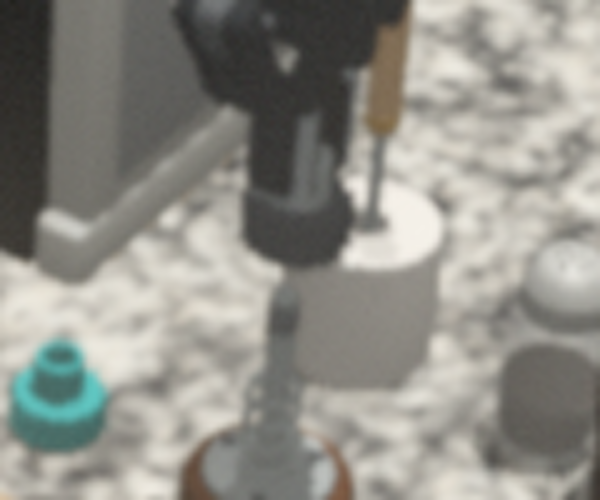

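Wheel centred at u≈369.7, spindle tip at u≈367.1; the burr needs about +1.5 mm in x. Then feel the way down.

>>> {"method": "play_rows", "body": {
  "moves": [
    [[0.15,0,1.0],[0,0,0]],
    [[0,0,0.8],[0,0,0]],
    [[0,0,0.4],[0,0,0]],
    [[0,0,0.3],[0,0,0]],
    [[0,0,0],[0,0,0]],
    [[0,0,0],[0,0,0]]
  ]
}}

```text
time: 18.8
position: [0.4252, -0.2902, 0.3249]
tcp_rot: [-3.141, -0.001, 0.0]
force: [-0.8, 1.2, -1.1]
finger_gap: 0.0166
grip_force: 58.8
```

>>> {"method": "play_rows", "body": {
  "moves": [
    [[0,0,0.4],[0,0,0]],
    [[0,0,0.4],[0,0,0]],
    [[0,0,0],[0,0,0]],
    [[0,0,0],[0,0,0]]
  ]
}}

```text
time: 19.2
position: [0.425, -0.2902, 0.3167]
tcp_rot: [-3.141, -0.0, 0.001]
force: [-0.7, 0.8, -1.3]
finger_gap: 0.0167
grip_force: 58.8
```

>>> {"method": "play_rows", "body": {
  "moves": [
    [[0,0,0.8],[0,0,0]],
    [[0,0,0.8],[0,0,0]],
    [[0,0,0.7],[0,0,0]],
    [[0,0,0.2],[0,0,0]],
    [[0,0,0],[0,0,0]],
    [[0,0,0],[0,0,0]]
  ]
}}

```text
time: 19.8
position: [0.4251, -0.2902, 0.2918]
tcp_rot: [-3.141, -0.0, 0.001]
force: [-1.0, 0.4, -0.9]
finger_gap: 0.0166
grip_force: 58.8
```

>>> {"method": "play_rows", "body": {
  "moves": [
    [[0,0,0],[0,0,0]],
    [[0,0,0],[0,0,0]],
    [[0,0,0],[0,0,0]],
    [[0,0,0],[0,0,0]],
    [[0,0,-2],[0,0,0]],
    [[0,0,-3],[0,0,0]],
    [[0,0,-2],[0,0,0]],
    [[0,-3,-0.5],[0,0,0]],
    [[2,-4,0],[0,0,0]],
    [[2,-4,0],[0,0,0]]
  ],
  "fingers": 0
}}

```text
time: 20.8
position: [0.4653, -0.1796, 0.3679]
tcp_rot: [3.141, -0.003, 0.003]
force: [0.1, -0.4, -0.0]
finger_gap: 0.0428
grip_force: 0.0
```

>>> {"method": "play_rows", "body": {
  "moves": [
    [[2,-4,0],[0,0,0]],
    [[2,-4,0],[0,0,0]],
    [[2,-4,0],[0,0,0]],
    [[0,0,0],[0,0,0]],
    [[0,0,0],[0,0,0]]
  ]
}}

```text
time: 21.3
position: [0.5253, -0.0593, 0.367]
tcp_rot: [3.141, 0.005, -0.0]
force: [0.6, -0.5, 0.6]
finger_gap: 0.0429
grip_force: 0.0
```

```bash
python3 - <<'E'
from h import *
o=r.get_obs(); print(o['position'],o['finger_gap'])
p,d=shot('side');q,e=shot('top')
for n,dd in(('side',d),('top',e)):
    W=cloud(n,dd).reshape(-1,3)
    for nm,c,R,lo,hi in(('m tip',(.423,-.2903),.01,.129,.14),('m collar',(.423,-.2903),.02,.117,.129),('wheel',(.423,-.2903),.025,.095,.111),('g tip',(.4258,-.0608),.012,.12,.145),('s2',(.5303,-.0508),.018,.038,.06),('b1',(.578,-.0585),.018,.038,.06)):
        w=W[(np.hypot(*(W[:,:2]-c).T)<R)&(W[:,2]>lo)&(W[:,2]<hi)]
        if len(w): print(n,nm,len(w),((w.min(0)+w.max(0))/2).round(4),(w.max(0)-w.min(0)).round(3))
cv2.imwrite('pics/m5.png',cv2.resize(p[150:420,180:440],None,fx=2.2,fy=2.2,interpolation=cv2.INTER_CUBIC)[:,:,::-1])
E
```

```text
[ 0.52529569 -0.05926833  0.36698301] 0.04290210165328987
side m tip 24 [ 0.4219 -0.2879  0.1321] [0.008 0.01  0.006]
side m collar 95 [ 0.4228 -0.2854  0.123 ] [0.02  0.019 0.012]
side wheel 266 [ 0.4229 -0.2868  0.1032] [0.037 0.039 0.016]
side g tip 63 [ 0.4241 -0.0574  0.1287] [0.009 0.01  0.017]
side s2 73 [ 0.5298 -0.0478  0.043 ] [0.021 0.02  0.01 ]
side b1 89 [ 0.5773 -0.0558  0.0423] [0.019 0.021 0.008]
top m tip 28 [ 0.423  -0.2902  0.1331] [0.009 0.01  0.007]
top m collar 63 [ 0.4227 -0.2886  0.1234] [0.019 0.017 0.011]
top wheel 219 [ 0.4223 -0.2891  0.1037] [0.036 0.036 0.015]
top g tip 38 [ 0.4262 -0.0604  0.1294] [0.009 0.009 0.018]
top s2 20 [ 0.523  -0.0504  0.0437] [0.006 0.017 0.01 ]
top b1 61 [ 0.5791 -0.0577  0.0433] [0.018 0.019 0.01 ]
```

View pics/m5.png

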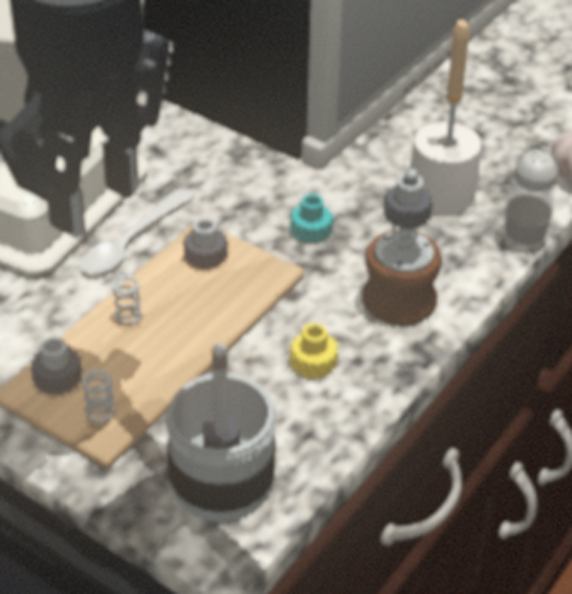

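Mill is done: burr on the spring, collar up (crop 408,200). Now spring at (0.530,-0.051) for the grinder.

>>> {"method": "play_rows", "body": {
  "moves": [
    [[0.2,-0.3,3.5],[0,0,0]],
    [[0.2,-0.3,3.5],[0,0,0]],
    [[0.1,-0.25,3.5],[0,0,0]],
    [[0,0,0],[0,0,0]],
    [[0,0,0],[0,0,0]]
  ]
}}

```text
time: 21.9
position: [0.5296, -0.0529, 0.2618]
tcp_rot: [-3.141, 0.002, 0.003]
force: [0.1, 0.1, 0.6]
finger_gap: 0.0428
grip_force: 0.0
```

>>> {"method": "play_rows", "body": {
  "moves": [
    [[0.1,-0.2,2.5],[0,0,0]],
    [[0,0,2.2],[0,0,0]],
    [[0,0,1.3],[0,0,0]],
    [[0,0,0],[0,0,0]],
    [[0,0,0],[0,0,0]]
  ]
}}

```text
time: 22.4
position: [0.5318, -0.0502, 0.2033]
tcp_rot: [3.141, -0.0, 0.003]
force: [0.1, 0.0, 1.1]
finger_gap: 0.0425
grip_force: 0.0
```

>>> {"method": "play_rows", "body": {
  "moves": [
    [[0,0,0],[0,0,0]],
    [[0,0,0],[0,0,0]],
    [[0,0,0],[0,0,0]],
    [[0,0,0],[0,0,0]],
    [[0,0,0],[0,0,0]],
    [[0,0,0],[0,0,0]]
  ],
  "fingers": 1
}}

```text
time: 23.0
position: [0.5314, -0.0498, 0.2023]
tcp_rot: [3.141, 0.001, 0.001]
force: [0.3, -0.4, 1.7]
finger_gap: 0.0174
grip_force: 58.5
```

>>> {"method": "play_rows", "body": {
  "moves": [
    [[0,0,-2],[0,0,0]],
    [[0,0,-4],[0,0,0]],
    [[-1,0,-4.5],[0,0,0]],
    [[-2,0.2,-4],[0,0,0]],
    [[-2,0.3,-1],[0,0,0]],
    [[-2,0.3,0],[0,0,0]],
    [[-2,0.3,0],[0,0,0]],
    [[-1.4,0,0],[0,0,0]],
    [[0,0,0],[0,0,0]],
    [[0,0,0],[0,0,0]]
  ]
}}

```text
time: 24.0
position: [0.4273, -0.0607, 0.357]
tcp_rot: [-3.142, -0.0, -0.001]
force: [0.3, 0.6, -0.5]
finger_gap: 0.0176
grip_force: 58.6
```

```bash
python3 - <<'E'
from h import *
o=r.get_obs(); print(o['position'],o['force'],o['finger_gap'])
x,y,z=o['position']
p,d=shot('side'); W=cloud('side',d).reshape(-1,3)
print('spring bot',proj('side',[x,y,z-.192]),'spindle',proj('side',[.426,-.0607,.134]))
w=W[(np.hypot(*(W[:,:2]-(.4258,-.058)).T)<.014)&(W[:,2]>.12)&(W[:,2]<.145)]; print(len(w),((w.min(0)+w.max(0))/2).round(4))
a=[round(c) for c in proj('side',[.426,-.0607,.14])]
cv2.imwrite('pics/g1.png',cv2.resize(p[a[1]-50:a[1]+50,a[0]-60:a[0]+60],None,fx=5,fy=5,interpolation=cv2.INTER_CUBIC)[:,:,::-1]); print(a)
E
```

```text
[ 0.42727568 -0.06074477  0.35696885] [ 0.28786151  0.5751378  -0.4550319 ] 0.0176230074054345
spring bot [278.65183672 288.92719973] spindle [279.70242573 305.25421217]
67 [ 0.4244 -0.0578  0.1277]
[280, 302]
```

View pics/g1.png

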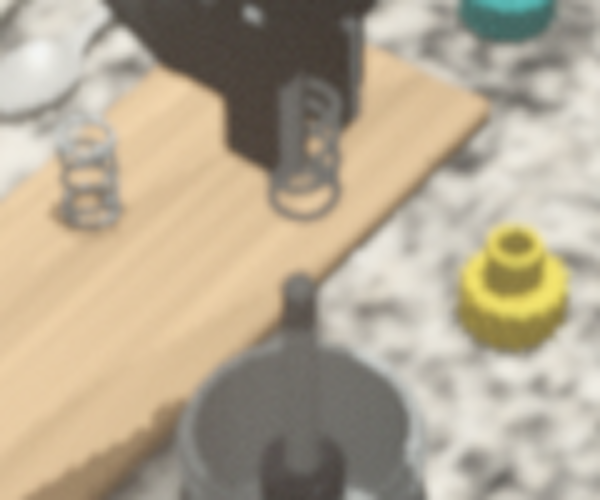

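Spring ring at (281,290.4), spindle tip (280,306.5): the spring needs ~+1.3 mm x, +0.5 mm y.

>>> {"method": "play_rows", "body": {
  "moves": [
    [[0.13,-0.05,1.5],[0,0,0]],
    [[0,0,1.0],[0,0,0]],
    [[0,0,0.5],[0,0,0]],
    [[0,0,0.5],[0,0,0]],
    [[0,0,0.5],[0,0,0]],
    [[0,0,0],[0,0,0]],
    [[0,0,0],[0,0,0]]
  ]
}}

```text
time: 24.75
position: [0.4285, -0.0603, 0.317]
tcp_rot: [-3.142, -0.0, -0.0]
force: [0.2, 0.5, -0.1]
finger_gap: 0.0175
grip_force: 58.6
```

>>> {"method": "play_rows", "body": {
  "moves": [
    [[0,0,1],[0,0,0]],
    [[0,0,1],[0,0,0]],
    [[0,0,1],[0,0,0]],
    [[0,0,1],[0,0,0]],
    [[0,0,1],[0,0,0]],
    [[0,0,1],[0,0,0]],
    [[0,0,0.6],[0,0,0]],
    [[0,0,0],[0,0,0]],
    [[0,0,0],[0,0,0]]
  ]
}}

```text
time: 25.65
position: [0.4285, -0.0603, 0.2509]
tcp_rot: [-3.142, -0.0, 0.0]
force: [0.5, 0.6, -0.6]
finger_gap: 0.0175
grip_force: 58.7
```

>>> {"method": "play_rows", "body": {
  "moves": [
    [[0,0,0],[0,0,0]],
    [[0,0,0],[0,0,0]],
    [[0,0,0],[0,0,0]],
    [[0,0,0],[0,0,0]],
    [[0,0,-2],[0,0,0]],
    [[0,0,-3],[0,0,0]],
    [[0,0,-4],[0,0,0]],
    [[4,0,-1],[0,0,0]],
    [[4,0,0],[0,0,0]],
    [[4,0,0],[0,0,0]]
  ],
  "fingers": 0
}}

```text
time: 26.65
position: [0.5498, -0.0602, 0.3526]
tcp_rot: [3.141, 0.0, 0.005]
force: [-0.3, 0.3, -0.3]
finger_gap: 0.0426
grip_force: 0.0
```

```bash
python3 - <<'E'
from h import *
o=r.get_obs(); print(o['position'],o['finger_gap'])
p,d=shot('side');q,e=shot('top')
for n,dd in(('side',d),('top',e)):
    W=cloud(n,dd).reshape(-1,3)
    for nm,c,R,lo,hi in(('g tip',(.426,-.06),.014,.12,.145),('spring',(.426,-.06),.016,.075,.1)):
        w=W[(np.hypot(*(W[:,:2]-c).T)<R)&(W[:,2]>lo)&(W[:,2]<hi)]
        if len(w): print(n,nm,len(w),((w.min(0)+w.max(0))/2).round(4),(w.max(0)-w.min(0)).round(3))
cv2.imwrite('pics/g2.png',cv2.resize(p[210:400,180:420],None,fx=3,fy=3,interpolation=cv2.INTER_CUBIC)[:,:,::-1])
E
```

```text
[ 0.54982647 -0.06024082  0.35263908] 0.042561165323896484
side g tip 63 [ 0.4248 -0.0573  0.1276] [0.009 0.01  0.015]
side spring 157 [ 0.4255 -0.0592  0.0876] [0.02  0.022 0.025]
top g tip 37 [ 0.4263 -0.0602  0.1285] [0.009 0.009 0.016]
top spring 83 [ 0.4262 -0.0628  0.0873] [0.02  0.019 0.024]
```

View pics/g2.png

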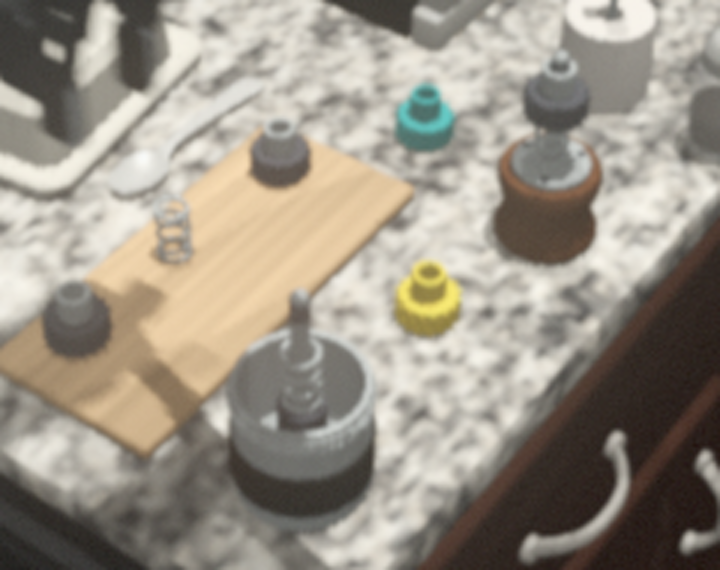

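Spring is on the grinder's boss (crop 300,375). Now the burr at (0.578,-0.058).

>>> {"method": "play_rows", "body": {
  "moves": [
    [[1,-0.1,3],[0,0,0]],
    [[1,-0.1,3],[0,0,0]],
    [[0.85,0,3.2],[0,0,0]],
    [[0,0,0],[0,0,0]],
    [[0,0,0],[0,0,0]]
  ]
}}

```text
time: 27.25
position: [0.5759, -0.0581, 0.2584]
tcp_rot: [-3.141, -0.001, 0.005]
force: [-0.1, -0.1, 0.1]
finger_gap: 0.0428
grip_force: 0.0
```

>>> {"method": "play_rows", "body": {
  "moves": [
    [[0.15,0,2],[0,0,0]],
    [[0,0,2],[0,0,0]],
    [[0,0,1.3],[0,0,0]],
    [[0,0,0],[0,0,0]],
    [[0,0,0],[0,0,0]]
  ]
}}

```text
time: 27.75
position: [0.5787, -0.0583, 0.2071]
tcp_rot: [3.141, 0.0, 0.002]
force: [-0.1, -1.1, -0.4]
finger_gap: 0.0428
grip_force: 0.0
```

>>> {"method": "play_rows", "body": {
  "moves": [
    [[0,0,0],[0,0,0]],
    [[0,0,0],[0,0,0]],
    [[0,0,0],[0,0,0]],
    [[0,0,0],[0,0,0]],
    [[0,0,0],[0,0,0]],
    [[0,0,0],[0,0,0]]
  ],
  "fingers": 1
}}

```text
time: 28.35
position: [0.5792, -0.0584, 0.2077]
tcp_rot: [3.141, 0.001, 0.004]
force: [-2.3, 0.2, 5.7]
finger_gap: 0.0167
grip_force: 58.5
```

>>> {"method": "play_rows", "body": {
  "moves": [
    [[0,0,-2],[0,0,0]],
    [[0,0,-4],[0,0,0]],
    [[-2,0,-4],[0,0,0]],
    [[-3,0.1,-3],[0,0,0]],
    [[-3,0.1,-1.4],[0,0,0]],
    [[-3,0,0],[0,0,0]],
    [[-2.5,0,0],[0,0,0]],
    [[-1.65,0,0],[0,0,0]],
    [[0,0,0],[0,0,0]],
    [[0,0,0],[0,0,0]]
  ]
}}

```text
time: 29.35
position: [0.4271, -0.0603, 0.3504]
tcp_rot: [3.141, 0.0, 0.003]
force: [-0.5, 0.3, -0.5]
finger_gap: 0.0169
grip_force: 58.8
```

```bash
python3 - <<'E'
from h import *
o=r.get_obs(); print(o['position'],o['force'],o['finger_gap'])
x,y,z=o['position']
p,d=shot('side'); W=cloud('side',d).reshape(-1,3)
print('burr wheel mid, at tool',proj('side',[x,y,z-.1977+.009]),'at spindle',proj('side',[.4261,-.0604,z-.1977+.009]),'tip',proj('side',[.4261,-.0604,.134]))
for lo,hi in((.12,.142),(z-.1977+.002,z-.1977+.016)):
    w=W[(np.hypot(*(W[:,:2]-(.4258,-.058)).T)<.024)&(W[:,2]>lo)&(W[:,2]<hi)]
    if len(w): print(lo,len(w),w.mean(0).round(4),((w.min(0)+w.max(0))/2).round(4),(w.max(0)-w.min(0)).round(3))
cv2.imwrite('pics/g3.png',cv2.resize(p[252:352,220:340],None,fx=5,fy=5,interpolation=cv2.INTER_CUBIC)[:,:,::-1])
E
```

```text
[ 0.42713908 -0.06034335  0.35039429] [-0.4656354   0.32135611 -0.52931103] 0.016890295143765863
burr wheel mid, at tool [278.58913566 290.84832756] at spindle [279.20759347 291.13745343] tip [279.51543992 305.34566324]
0.12 63 [ 0.4237 -0.0563  0.1286] [ 0.4244 -0.0575  0.1278] [0.009 0.01  0.016]
0.15469428623874049 221 [ 0.419  -0.0515  0.1621] [ 0.4249 -0.0591  0.1617] [0.036 0.035 0.014]
```

View pics/g3.png

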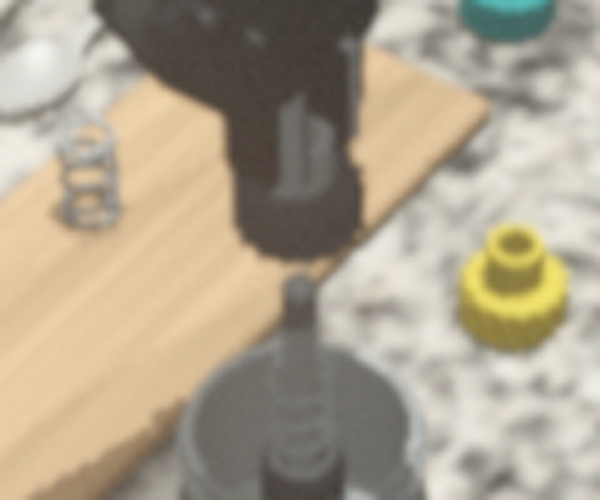

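Wheel centre u≈279.8 over spindle u≈280.0: aligned. Descend by feel.

>>> {"method": "play_rows", "body": {
  "moves": [
    [[0.03,0,1.0],[0,0,0]],
    [[0,0,0.8],[0,0,0]],
    [[0,0,0.4],[0,0,0]],
    [[0,0,0.3],[0,0,0]],
    [[0,0,0],[0,0,0]],
    [[0,0,0],[0,0,0]]
  ]
}}

```text
time: 30.0
position: [0.4269, -0.0601, 0.3246]
tcp_rot: [-3.141, -0.0, 0.002]
force: [0.9, 1.5, -1.5]
finger_gap: 0.0169
grip_force: 58.7
```

>>> {"method": "play_rows", "body": {
  "moves": [
    [[0,0,0.4],[0,0,0]],
    [[0,0,0.4],[0,0,0]],
    [[0,0,0],[0,0,0]],
    [[0,0,0],[0,0,0]]
  ]
}}

```text
time: 30.4
position: [0.4271, -0.0602, 0.3167]
tcp_rot: [-3.142, -0.0, 0.0]
force: [-0.2, 0.6, -1.6]
finger_gap: 0.0166
grip_force: 58.7
```

Threaded (bottom at ~0.119 m with no axial load). Down to the spring and release.

>>> {"method": "play_rows", "body": {
  "moves": [
    [[0,0,0.8],[0,0,0]],
    [[0,0,0.8],[0,0,0]],
    [[0,0,0.7],[0,0,0]],
    [[0,0,0.1],[0,0,0]],
    [[0,0,0],[0,0,0]],
    [[0,0,0],[0,0,0]]
  ]
}}

```text
time: 31.0
position: [0.4269, -0.0603, 0.2926]
tcp_rot: [3.142, 0.001, -0.002]
force: [-0.9, 1.9, -2.3]
finger_gap: 0.0164
grip_force: 58.7
```

>>> {"method": "play_rows", "body": {
  "moves": [
    [[0,0,0],[0,0,0]],
    [[0,0,0],[0,0,0]],
    [[0,0,0],[0,0,0]],
    [[0,0,0],[0,0,0]],
    [[0,0,-2],[0,0,0]],
    [[0,0,-3],[0,0,0]],
    [[0,0,-3],[0,0,0]],
    [[4,0,0],[0,0,0]],
    [[4,0,0],[0,0,0]],
    [[4,0,0],[0,0,0]]
  ],
  "fingers": 0
}}

```text
time: 32.0
position: [0.5486, -0.0603, 0.3741]
tcp_rot: [3.141, 0.0, 0.004]
force: [0.2, -0.3, 0.6]
finger_gap: 0.0427
grip_force: 0.0
```

```bash
python3 - <<'E'
from h import *
o=r.get_obs(); print(o['position'],o['time'])
p,d=shot('side');q,e=shot('top')
for n,dd in(('side',d),('top',e)):
    W=cloud(n,dd).reshape(-1,3)
    for g,c in(('g',(.4262,-.0602)),('m',(.423,-.2903))):
      for nm,R,lo,hi in(('tip',.012,.129,.145),('collar',.02,.117,.129),('wheel',.025,.095,.111)):
        w=W[(np.hypot(*(W[:,:2]-c).T)<R)&(W[:,2]>lo)&(W[:,2]<hi)]
        if len(w): print(n,g,nm,len(w),((w.min(0)+w.max(0))/2).round(4),(w.max(0)-w.min(0)).round(3))
    w=W[(np.hypot(*(W[:,:2]-(.465,-.428)).T)<.02)&(W[:,2]>.165)]; print('brush',len(w),w.mean(0) if len(w) else '')
    for c in((.4262,-.0602),(.423,-.2903)):
        w=W[np.hypot(*(W[:,:2]-c).T)<.02]; print(np.histogram(w[:,2],np.arange(.05,.15,.008))[0])
E
```

```text
[ 0.54859854 -0.0603436   0.374112  ] 32.0
side g tip 32 [ 0.425  -0.0574  0.1328] [0.009 0.011 0.007]
side g collar 129 [ 0.4245 -0.0567  0.123 ] [0.02  0.021 0.012]
side g wheel 363 [ 0.4241 -0.0573  0.103 ] [0.037 0.039 0.016]
side m tip 25 [ 0.4219 -0.2881  0.1315] [0.008 0.011 0.004]
side m collar 94 [ 0.4227 -0.2853  0.1228] [0.02  0.02  0.011]
side m wheel 264 [ 0.4229 -0.2869  0.103 ] [0.037 0.038 0.016]
brush 55 [ 0.46362958 -0.42491186  0.17233369]
[125  49  45  14   2  48  72 216  65  92  25   0]
[175  49  42  29   2  55  74 151  46  68  20   0]
top g tip 28 [ 0.4264 -0.0602  0.1325] [0.008 0.009 0.007]
top g collar 81 [ 0.4252 -0.0582  0.1231] [0.017 0.02  0.011]
top g wheel 211 [ 0.4253 -0.0585  0.1031] [0.037 0.038 0.016]
top m tip 27 [ 0.4231 -0.2893  0.1334] [0.009 0.009 0.008]
top m collar 64 [ 0.4227 -0.2886  0.1229] [0.019 0.017 0.011]
top m wheel 215 [ 0.4222 -0.2891  0.103 ] [0.036 0.036 0.016]
brush 59 [ 0.46431907 -0.42814493  0.17508522]
[ 18  16   1   3   0  12  34 202  23  69  25   0]
[ 27  10   1   1   0  14  22 214   3  64  26   0]
```

Both grinders measure alike (burr underside about 92 mm, on axis), and the brush is upright in its pot. Handing in.

```bash
python3 -c "
from workcell import r
print(r.hand_in())"
```

```text
the job is handed in; nothing more can be done
None
```

The chamber is scrubbed and the brush is back in its pot. The steel grinder and the one wooden mill present each measured as carrying a seated spring with a burr on top, collar up, and the job is handed in (no verdict came back).

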